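# Load the orbital shaker with mixed flasks

### The arm

A 6-joint arm with a two-finger parallel gripper is mounted at the origin on the work surface. World frame = base frame: x ahead of the robot, y to its left, z up, the work surface at z = 0. Lengths are in mm, angles in rad, forces in N, time in s.
With the tool pointing down it reaches from about 350 to 875 mm from the base axis. Payload 4.2 kg.
Tool frame: the origin (TCP) lies at the very end of the fingers, on their centre line; the grasp point (between the pads) lies 19 mm behind it; z points along the fingers, y is the line along which they close (so a half turn about z gives the same grasp; the last joint's range is limited). The gripper opens to 85 mm and grips with 20 to 120 N. Pads are 22 mm wide; open, the fingers measure 114 mm over their backs; the gripper's body (76 mm by 85 mm) begins 54 mm behind the grasp point. The pads swing forward as they close: fully open they stand 13 mm farther back than shut.
Start: joints at [1.367, 0.385, 0.008, 0, -1.194, -0.259], TCP at [279.001, 559.248, 231.312] pointing down, gripper open.
Joint ranges: [-3.14, 3.14], [-1.21, 2.06], [-1.07, 1.41], [-3.16, 2.05], [-2.99, -0.16], [-3.1, 3.1]. Speed limits (rad/s): [2.79, 2.79, 3.14, 3.14, 3.14, 3.14].

### API

Orientations are given as a unit quaternion [x, y, z, w].
In Python, from bench import read_state, get_image, camera_model, job_done gives the robot as it stands.
- The arm moves only by the shell command python3 -m handwheel 'ROWS'. ROWS is JSON, a list of rows, each a list of 7 numbers: the shift along the tool's x, y, z in m, then the turn, a rotation vector about the tool's x, y, z in rad, then the gripper's target within -1 to 1 (fully open at 1, half-way at 0, shut at -1). In form: [[dx, dy, dz, wx, wy, wz, jaw], ...]. A call has 1 to 10 rows; each row is the pose to reach, as a shift and turn from the pose commanded when the call began, along the tool's axes at that moment; what a row does not reach only later rows make up. A row lasts 1/8 s, in which the tool goes at most 62.5 mm and 10.7 degrees, less where a joint would pass 70% of its speed; a pose out of reach is approached as far as the arm can. A call with a gripper value outside its range is refused whole. The fingers move at their own pace and stop on an object; the grip force is fixed at half the most. Time passes only in rows, so rows that repeat a pose let the fingers close. It gives the time, the measured TCP pose, the force, the opening and the grip force at its end, in the units of the state.
- read_state(): the state, without advancing time (a new reading comes with each control period).
- get_image(name): name is "scene" or "top"; returns (picture, depth): 400x640x3 uint8, blue, green, red; 400x640 float32, mm along the optical axis (not along the pixel's ray), 0 where there is no reading.
- camera_model(name): a dict with "K" (3x3 intrinsics, pixels), "rvec" (rotation vector, rad) and "tvec" (3), from world to camera coordinates, as OpenCV has them. Camera axes: x right, y down, z forward; pixel columns grow to the right and rows downward; lengths in mm; the calibration is good to about 2 mm. A picture is of the moment at which its call begins. camera_model takes no time and is no camera call.
- job_done(): hands the job in; it is judged then, once.
The state is a dict: "clock": time; "joints": joint angles; "joint_vel": joint speeds; "joint_efforts": joint torques, N m; "position": TCP position; "ee_rot": TCP orientation; "contact_force": force on the tool from outside, world axes, zero at the start; "wrist_torque": the same for the moment, N m; "gripper_width": finger opening in mm; "grasp_force": force on a finger pad.
Only numpy, scipy, OpenCV 4.12 (cv2) and the standard library are available. Lean on these libraries where they do the work, as an engineer would, in place of code of your own. Each camera call takes 0.05 s, during which the arm holds its last target. There are 200 camera calls.

### The job

Load the orbital shaker: stand each of the three capped conical flasks in the round holder that fits its base, and the square bottle in the square holder, each upright and fully down on its base plate between the leaves. Carry them upright and set them down gently instead of letting them drop, and leave the small reagent bottle and the green tube rack where they stand.

Things in the scene. Friction and masses are not known exactly. Their poses are not given: they have to be found in the camera images.
- flask_large: largest of three amber conical (Erlenmeyer) flasks with ribbed white screw caps: base 85 mm across, 150 mm tall, cap 40 mm across and its top 26 mm of height, neck 34 mm across just below the cap; about 0.26 kg, stands upright on the bench. Origin at the centre of its underside, z up; symmetric about z.
- flask_medium: middle-sized amber conical flask with white screw cap: base 67 mm across, 120 mm tall, cap 34 mm across and its top 26 mm of height, neck 28 mm; about 0.16 kg, stands upright. Origin at the centre of its underside, z up; symmetric about z.
- flask_small: smallest amber conical flask with white screw cap: base 51 mm across, 94 mm tall, cap 28 mm across and its top 26 mm of height, neck 22 mm; about 0.09 kg, stands upright. Origin at the centre of its underside, z up; symmetric about z.
- square_bottle: square amber bottle with white screw cap: body 58 by 58 mm and 76 mm tall, sloping shoulder above, 120 mm tall in all, cap round, 36 mm across and its top 26 mm of height, neck 32 mm; about 0.2 kg, stands upright. Origin at the centre of its underside, z up, x and y square to its flat sides (a quarter turn makes no difference).
- holder_large: largest round steel holder: disc with four upright leaves on its diagonals, 95 mm clear between facing leaves. Fixed on the 260 mm square platform of the white shaker, 124 mm from its neighbours. Origin: centre of the base plate's underside, z up, on the platform's top 95 mm above the bench; plate 4 mm thick. Leaves upright to 30 mm, then flared 9 mm outward, tips 41 mm up.
- holder_medium: middle round steel holder: disc with four upright leaves on its diagonals, 77 mm clear between facing leaves. Fixed on the 260 mm square platform of the white shaker, 124 mm from its neighbours. Origin: centre of the base plate's underside, z up, on the platform's top 95 mm above the bench; plate 4 mm thick. Leaves upright to 30 mm, then flared 9 mm outward, tips 41 mm up.
- holder_small: smallest round steel holder: disc with four upright leaves on its diagonals, 61 mm clear between facing leaves. Fixed on the 260 mm square platform of the white shaker, 124 mm from its neighbours. Origin: centre of the base plate's underside, z up, on the platform's top 95 mm above the bench; plate 4 mm thick. Leaves upright to 30 mm, then flared 9 mm outward, tips 41 mm up.
- holder_square: square steel holder: plate with a leaf at the middle of each side, 68 mm clear between facing pairs; its x and y axes point at them. Fixed on the 260 mm square platform of the white shaker, 124 mm from its neighbours. Origin: centre of the base plate's underside, z up, on the platform's top 95 mm above the bench; plate 4 mm thick. Leaves upright to 30 mm, then flared 9 mm outward, tips 41 mm up.
- reagent_bottle: bystander: small white round reagent bottle, 32 mm across, 60 mm tall, standing loose between the flasks. Origin at the centre of its underside.
- tube_rack: bystander: green block rack with small white-lidded tubes, 200 mm (its x) by 95 mm (its y), 46 mm tall, loose on the bench to the right of the flasks. Origin at the centre of its underside.
Things that resemble listed ones, but are neither listed nor needed, are in the scene too. Leave any turquoise or yellow look-alike of the square_bottle alone.

How it is judged:
By the outcome, as a careful person would: the job done as asked, in the order asked, and still so for the second after the job is handed in, with the robot touching nothing.
It also fails if it takes over 112 s, if anything falls off the work surface, if the arm or the gripper's body presses on something with over 40 N, if the wrist force passes 120 N, or if a joint passes its speed limit or range.

## Working session

There is one attempt and no reset: what is moved stays moved. The work goes in short steps, Python scripts to look and compute and a shell command to move; the robot and the scene stay as the last step left them, time stands still between calls to the robot, and variables do not carry over. Pictures are saved under pics/ and viewed, at most 14 in all, crops included, and the job is handed in when it is done.

```bash
ls; mkdir -p pics; python3 - <<'E'
from bench import *
import cv2,numpy as np
for n in("scene","top"):
    p,d=get_image(n);cv2.imwrite(f"pics/{n}0.png",p);np.save(f"pics/{n}0.npy",d)
    m=camera_model(n);R=cv2.Rodrigues(np.array(m["rvec"],float))[0];print(n,np.array(m["K"]).tolist(),(-R.T@np.array(m["tvec"])).round(),R.round(3).tolist())
s=read_state();print({k:np.round(v,3).tolist() for k,v in s.items()})
E
```

```text
pics
scene [[377.1693510868113, 0.0, 321.57154299486746], [0.0, 377.1693510868113, 204.5650399725017], [0.0, 0.0, 1.0]] [1286. -385.  705.] [[0.454, 0.891, -0.004], [0.564, -0.291, -0.772], [-0.689, 0.349, -0.635]]
top [[515.5522604261021, 0.0, 320.87056689134624], [0.0, 515.5522604261021, 192.2991983104174], [0.0, 0.0, 1.0]] [ 291.  -67. 1629.] [[-0.034, -0.999, 0.001], [-0.975, 0.033, -0.22], [0.22, -0.008, -0.976]]
{'clock': 0.1, 'joints': [1.367, 0.386, 0.007, -0.0, -1.194, -0.259], 'joint_vel': [-0.001, -0.002, 0.004, 0.002, -0.001, 0.0], 'joint_efforts': [0.0, -39.332, 18.893, 4.198, -0.003, 0.0], 'position': [278.794, 558.78, 230.31], 'ee_rot': [0.973, -0.229, -0.0, 0.001], 'contact_force': [0.798, 0.202, -0.434], 'wrist_torque': [-0.027, 0.048, -0.031], 'grasp_force': 0.0, 'gripper_width': 85.513}
```

View pics/top0.png

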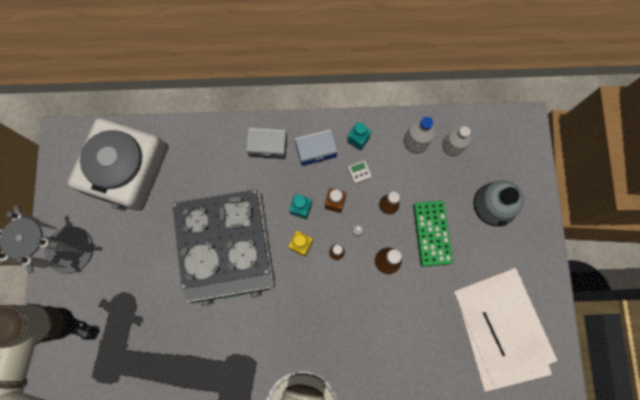

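View pics/scene0.png

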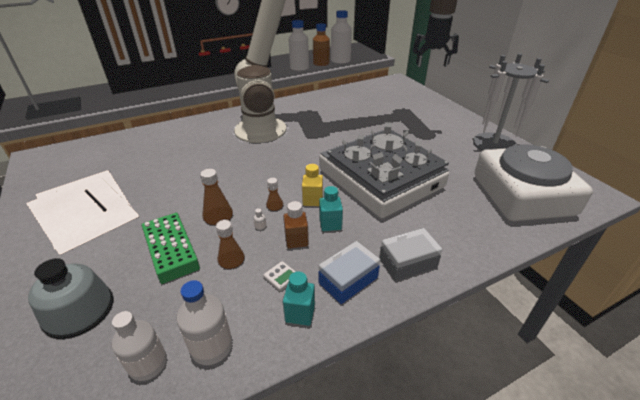

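The top view shows the amber items at: square bottle (336,199), medium flask (390,202), large flask (388,260), small flask (337,251). The turquoise and yellow look-alikes are at (301,205), (359,134) and (300,243). The holders are on the platform at about (197,219), (237,213), (202,261) and (243,254). I'll confirm with an enlarged crop.

```bash
python3 - <<'E'
import cv2
p=cv2.imread("pics/top0.png")
cv2.imwrite("pics/crop1.png",cv2.resize(p[180:310,165:285],None,fx=4.6,fy=4.6,interpolation=cv2.INTER_CUBIC))
cv2.imwrite("pics/crop2.png",cv2.resize(p[180:280,280:420],None,fx=5.6,fy=5.6,interpolation=cv2.INTER_CUBIC))
E
```

```text
(no output)
```

View pics/crop1.png

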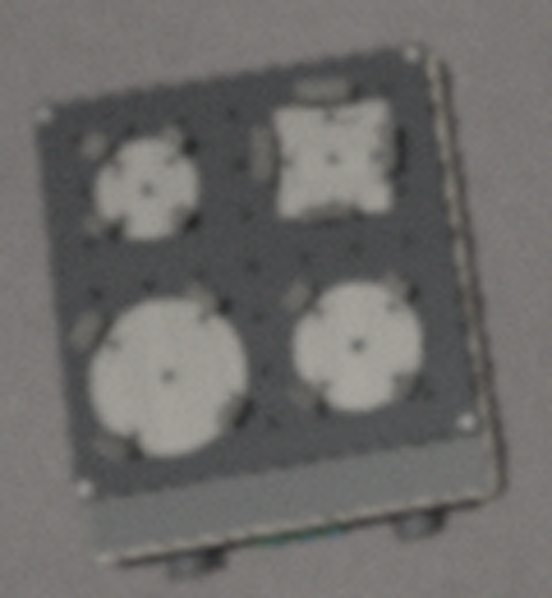

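View pics/crop2.png

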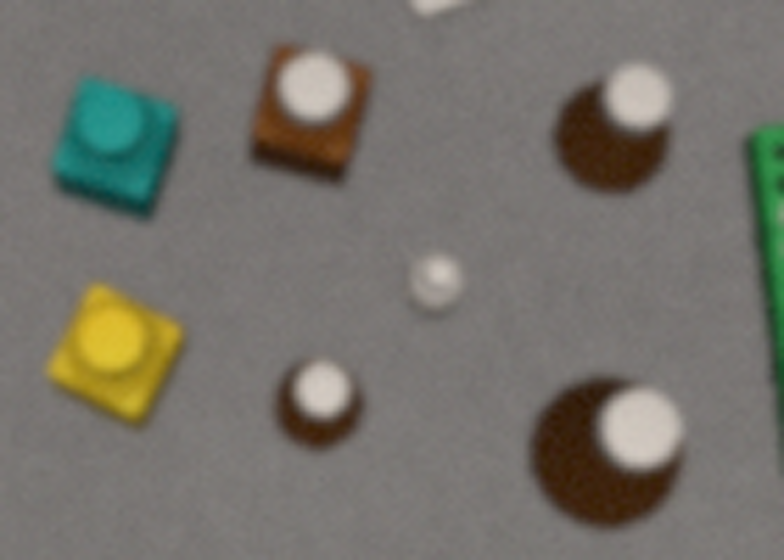

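The crop confirms the identities. Amber with white caps are the square bottle (315,87), medium flask (638,97), small flask (322,390) and large flask (640,428). The turquoise and yellow ones have coloured caps, so I leave them alone. Holder sizes: small is top-left, square top-right, large bottom-left, medium bottom-right.

```bash
cat > h.py <<'E'
import cv2,numpy as np
from bench import *
def cam(n):
    m=camera_model(n);return np.array(m["K"],float),cv2.Rodrigues(np.array(m["rvec"],float))[0],np.array(m["tvec"],float).ravel()
def ray(n,uv,z):
    K,R,t=cam(n);c=-R.T@t;d=R.T@np.linalg.inv(K)@np.array([uv[0],uv[1],1.]);return c+d*(z-c[2])/d[2]
def proj(n,P):
    K,R,t=cam(n);q=K@(R@np.array(P,float)+t);return q[:2]/q[2]
def blob(mask,seed,r=25):
    k,l,s,c=cv2.connectedComponentsWithStats(mask.astype(np.uint8))
    j=[i for i in range(1,k) if s[i,4]>10 and np.hypot(*(c[i]-seed))<r]
    if not j:return None
    i=min(j,key=lambda i:np.hypot(*(c[i]-seed)));return c[i],s[i,4],l==i
E
python3 - <<'E'
from h import *
T=cv2.imread("pics/top0.png");S=cv2.imread("pics/scene0.png")
def white(p):
    return (p.min(2)>130)&(p.max(2).astype(int)-p.min(2)<60)
def amber(p):
    h=cv2.cvtColor(p,cv2.COLOR_BGR2HSV);return (h[...,1]>110)&((h[...,0]<18)|(h[...,0]>175))
W,WS,A=white(T),white(S),amber(T)
print("corners",[ray("top",(165+u/4.6,180+v/4.6),95)[:2].round(1).tolist() for u,v in[(43,115),(411,53),(466,422),(85,488)]])
for n,u,v in[("small",148,188),("square",333,158),("medium",357,346),("large",168,376)]:
    print(n,ray("top",(165+(u+.5)/4.6-.5,180+(v+.5)/4.6-.5),99)[:2].round(1))
for n,H,s,sc,D in[("large",150,(394,256),(209,177),40),("medium",120,(393,197),(224,228),34),("small",94,(337,249),(272,183),28),("square",120,(336,195),(294,210),36),("reagent",60,(358,230),(259,214),20)]:
    a=blob(W,s,12);b=blob(WS,sc,14);
    out=[n]
    if a:
        x=ray("top",a[0],H-4);out+=[x[:2].round(1),"D",round(2*(a[1]/np.pi)**.5*3.0,0)]
    if b: out+=["scene",ray("scene",b[0],H-11)[:2].round(1),b[0].round(1)]
    if a:
        e=blob(A,(a[0][0],a[0][1]+5),20)
        if e:
            m=(e[2]|a[2]).astype(np.uint8);c=max(cv2.findContours(m,0,2)[0],key=len);
            out+=["minrect",ray("top",cv2.minAreaRect(c)[0],0)[:2].round(1)]
            (cx,cy),r=cv2.minEnclosingCircle(c);out+=["circ",ray("top",(cx,cy),5)[:2].round(1),round(r*3.1,1)]
    print(*out)
E
```

```text
corners [[612.4, 365.0], [646.0, 122.3], [402.2, 88.6], [368.9, 331.5]]
small [561.7 295.2]
square [577.5 174.5]
medium [454.  158.9]
large [438.9 280.2]
large [ 431.4 -284.3] D 42.0 minrect [ 426.9 -277. ] circ [ 430.  -282.1] 38.5
medium [ 612.3 -299.1] D 35.0 minrect [ 606.1 -294.1] circ [ 611.  -297.9] 28.5
small [ 462.8 -123.1] D 28.0 minrect [ 454.4 -120.5] circ [ 459.6 -122.1] 19.6
square [ 622.5 -124.4] D 35.0 minrect [ 631.7 -125.3] circ [ 631.2 -125.4] 37.6
reagent [ 525.4 -190.2] D 26.0
```

```bash
python3 - <<'E'
from h import *
T=cv2.imread("pics/top0.png");S=cv2.imread("pics/scene0.png")
def cloud(n):
    d=np.load(f"pics/{n}0.npy");K,R,t=cam(n);v,u=np.mgrid[:400,:640]
    P=np.stack([(u-K[0,2])/K[0,0]*d,(v-K[1,2])/K[1,1]*d,d],-1);return ((P-t)@R),d
C={n:cloud(n) for n in("top","scene")}
h=cv2.cvtColor(S,cv2.COLOR_BGR2HSV);WS=(h[...,2]>115)&(h[...,1]<90)
for n,H,x,y,D in[("large",150,431,-284,40),("medium",120,612,-299,34),("small",94,462.8,-123,28),("square",120,622.5,-124.4,36)]:
    for c in C:
        P,d=C[c];m=(d>0)&(np.hypot(P[...,0]-x,P[...,1]-y)<28)&(P[...,2]>H-8)
        q=P[m];print(n,c,m.sum(),"zmed",np.median(q[:,2]).round(1),"minmax mid",((q.min(0)+q.max(0))/2)[:2].round(1),"mean",q.mean(0)[:2].round(1),"ext",np.ptp(q,0)[:2].round(0))
    p=proj("scene",(x,y,H-11));b=blob(WS,p,8)
    print("  scene pred",p.round(1),b and (b[0].round(1),b[1],ray("scene",b[0],H-11)[:2].round(1)))
hh=cv2.cvtColor(T,cv2.COLOR_BGR2HSV);A=(hh[...,1]>110)&((hh[...,0]<18)|(hh[...,0]>175))
a=blob(A,(336,199),12);W=(T.min(2)>130)
m=(a[2]|((W)&(np.hypot(*(np.mgrid[:400,:640]-np.array([195,336])[:,None,None]))<9)))
M=cv2.resize(m.astype(np.float32)[180:220,315:357],None,fx=10,fy=10,interpolation=cv2.INTER_CUBIC)
c=max(cv2.findContours((M>.5).astype(np.uint8),0,2)[0],key=len);r=cv2.minAreaRect(c);print(r)
P,d=C["top"];k=(d>0)&(np.hypot(P[...,0]-622,P[...,1]+124)<50)&(P[...,2]>25)
q=P[k][:,:2].astype(np.float32);r=cv2.minAreaRect(q);print("world rect",r)
E
```

```text
large top 157 zmed 148.8 minmax mid [ 430.9 -281.1] mean [ 429.7 -281.2] ext [41. 38.]
large scene 138 zmed 149.1 minmax mid [ 432.2 -283. ] mean [ 435.  -283.7] ext [39. 40.]
  scene pred [208.1 175.9] None
medium top 103 zmed 119.2 minmax mid [ 609.9 -295.3] mean [ 608.5 -295.4] ext [32. 33.]
medium scene 155 zmed 119.3 minmax mid [ 611.3 -297.8] mean [ 614.1 -297.9] ext [35. 35.]
  scene pred [223.4 228.3] None
small top 70 zmed 93.1 minmax mid [ 460.9 -121.3] mean [ 461.9 -122.1] ext [27. 27.]
small scene 66 zmed 92.8 minmax mid [ 464.6 -124.4] mean [ 466.3 -125. ] ext [25. 28.]
  scene pred [272.2 182.9] None
square top 112 zmed 119.6 minmax mid [ 620.5 -122.4] mean [ 620.5 -122.8] ext [33. 36.]
square scene 138 zmed 119.1 minmax mid [ 622.5 -125.1] mean [ 625.  -125.7] ext [37. 36.]
  scene pred [294.4 208.6] None
((202.21212768554688, 202.92901611328125), (182.6623077392578, 209.03660583496094), 15.18583869934082)
world rect ((621.318359375, -123.41303253173828), (57.62942886352539, 59.5581169128418), 72.57428741455078)
```

Measurements agree between the two cameras within about 2 mm (mm): large (431.5,-283), medium (611,-297.5), small (463,-123.3), bottle (622,-124) with yaw about -16°. Holders: large (439,281), medium (454,158), small (562,296), square (577,174), with yaw 7.2°. First I square up the tool and move towards the middle.

```bash
python3 -m handwheel '[[0.447,0.402,0,0,0,-0.462,1],[0.447,0.402,0,0,0,-0.462,1],[0.447,0.402,0,0,0,-0.462,1],[0.447,0.402,0,0,0,-0.462,1],[0.447,0.402,0,0,0,-0.462,1],[0.447,0.402,0,0,0,-0.462,1],[0.447,0.402,0,0,0,-0.462,1],[0.447,0.402,0,0,0,-0.462,1],[0.447,0.402,0,0,0,-0.462,1],[0.447,0.402,0,0,0,-0.462,1]]'; python3 -c "
from bench import *;print(read_state()['joints'])"
```

```text
clock: 1.35
position: [499.7, -2.6, 230.9]
ee_rot: [1.0, -0.002, -0.0, 0.0]
contact_force: [0.9, 0.7, 0.1]
gripper_width: 85.2
grasp_force: 0.0
[ 3.20354571e-01  1.71456220e-01 -2.91980618e-01 -1.05183625e-04
 -1.10811918e+00  1.24744701e+00]
```

```bash
python3 -m handwheel '[[-0.0685,0.283,0,0,0,0,1],[-0.0685,0.283,0,0,0,0,1],[-0.0685,0.283,0,0,0,0,1],[-0.0685,0.283,0,0,0,0,1],[-0.0685,0.283,0,0,0,0,1],[-0.0685,0.283,0,0,0,0,1],[-0.0685,0.283,0.03,0,0,0,1],[-0.0685,0.283,0.03,0,0,0,1]]'; python3 - <<'E'
from h import *
p,d=get_image("scene");cv2.imwrite("pics/s1.png",cv2.resize(p[80:260,130:330],None,fx=4*.8,fy=4*.8,interpolation=cv2.INTER_CUBIC))
E
```

```text
clock: 2.35
position: [429.3, -281.8, 199.2]
ee_rot: [1.0, -0.0, -0.003, -0.001]
contact_force: [-0.6, 0.0, -0.1]
gripper_width: 85.7
grasp_force: 0.0
```

View pics/s1.png

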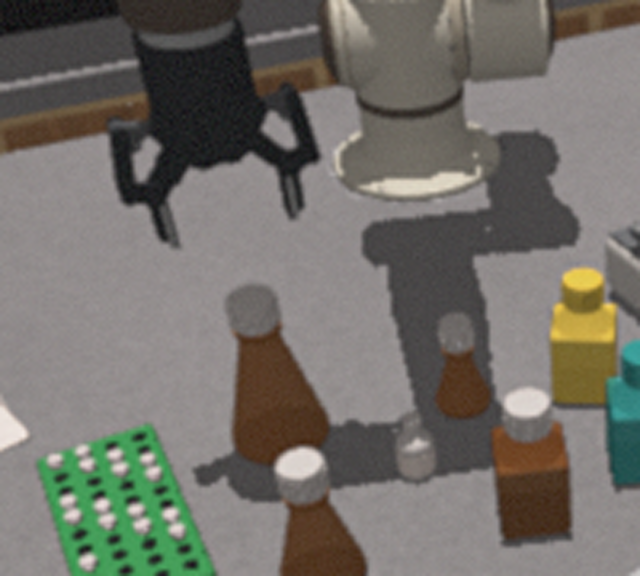

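The open fingertips are at about crop (172,242) and (294,215), above the large flask's cap at (252,300). I'll check that against projections.

```bash
python3 - <<'E'
from h import *
f=lambda P:((proj("scene",P)-[130,80]+.5)*3.2).round(0)
for z in(199,212):print(z,f((430,-282+43,z)),f((430,-282-43,z)))
print(f((431.5,-283,150)),f((431.5,-283,124)),f((431.5,-283,0)))
E
python3 -m handwheel '[[0.0005,0,0.03,0,0,0,1],[0.0005,0,0.06,0,0,0,1],[0.0005,0,0.086,0,0,0,1],[0.0005,0,0.086,0,0,0,1],[0.0005,0,0.086,0,0,0,1]]'
```

```text
199 [293. 231.] [183. 258.]
212 [290. 217.] [179. 244.]
[250. 297.] [256. 323.] [283. 437.]
clock: 3.02
position: [432.7, -283.2, 117.0]
ee_rot: [1.0, 0.0, 0.001, 0.001]
contact_force: [0.5, -1.2, 0.0]
gripper_width: 85.3
grasp_force: 0.0
```

The tips and cap project where the picture shows them. Next I close on the cap.

```bash
python3 -m handwheel '[[0,0,0,0,0,0,-1],[0,0,0,0,0,0,-1],[0,0,0,0,0,0,-1],[0,0,0,0,0,0,-1],[0,0,0,0,0,0,-1],[0,0,0,0,0,0,-1],[0,0,0,0,0,0,-1],[0,0,0,0,0,0,-1]]'
```

```text
clock: 4.03
position: [431.8, -283.1, 116.3]
ee_rot: [1.0, -0.0, 0.001, 0.0]
contact_force: [-0.1, 2.0, 5.9]
gripper_width: 38.5
grasp_force: 60.5
```

```bash
python3 -m handwheel '[[0,0,-0.01,0,0,0,-1],[0,0,-0.03,0,0,0,-1],[0,0,-0.06,0,0,0,-1],[0,0,-0.09,0,0,0,-1],[0,0,-0.12,0,0,0,-1],[0,-0.01,-0.15,0,0,0,-1],[0,-0.03,-0.165,0,0,0,-1],[0,-0.06,-0.165,0,0,0,-1],[0,-0.1,-0.165,0,0,0,-1],[0,-0.14,-0.165,0,0,0,-1]]' && python3 -m handwheel '[[0.001,-0.045,0,0,0,0,-1],[0.001,-0.09,0,0,0,0,-1],[0.002,-0.135,0,0,0,0,-1],[0.003,-0.18,0,0,0,0,-1],[0.004,-0.225,0,0,0,0,-1],[0.005,-0.27,0,0,0,0,-1],[0.006,-0.315,0,0,0,0,-1],[0.007,-0.36,0,0,0,0,-1],[0.007,-0.395,0,0,0,0,-1],[0.007,-0.415,0,0,0,0,-1]]' && python3 -m handwheel '[[0,-0.007,0,0,0,0,-1],[0,-0.009,0,0,0,0,-1],[0,-0.009,0,0,0,0,-1]]'
python3 - <<'E'
from h import *
p,d=get_image("scene");cv2.imwrite("pics/s2.png",cv2.resize(p[40:240,300:480],None,fx=3,fy=3,interpolation=cv2.INTER_CUBIC))
E
```

```text
clock: 5.28
position: [430.5, -141.9, 279.7]
ee_rot: [1.0, -0.001, -0.001, -0.0]
contact_force: [-0.4, -0.0, -3.3]
gripper_width: 38.5
grasp_force: 60.9
clock: 6.52
position: [438.1, 273.1, 279.5]
ee_rot: [1.0, 0.0, -0.001, 0.001]
contact_force: [0.6, -0.1, -2.9]
gripper_width: 38.4
grasp_force: 61.0
clock: 6.9
position: [438.7, 280.1, 280.4]
ee_rot: [1.0, -0.001, -0.0, 0.0]
contact_force: [0.1, 0.3, -2.7]
gripper_width: 38.1
grasp_force: 61.0
```

View pics/s2.png

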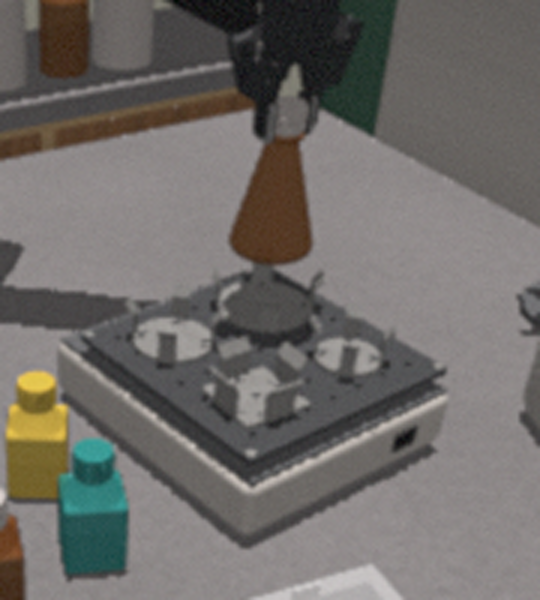

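The flask hangs upright over the large holder, with its base at about crop (271,245) and the holder plate at about (267,305). The medium plate is at (174,340), the small at (350,357) and the platform corners at (252,455) and (443,368).

```bash
python3 - <<'E'
from h import *
f=lambda P:((proj("scene",P)-[300,40]+.5)*3).round(0)
print("base",f((438.7,280.5,165)),[f((438.7+42*a,280.5+42*b,165)) for a,b in((.54,.84),(-.54,-.84),(.84,-.54))])
for n,x,y in(("large",438.7,280.9),("med",454.3,157.9),("small",561.7,296.5),("sq",577.3,173.5)):print(n,f((x,y,99)))
for a,b in((1,-1),(1,1),(-1,-1)):
  e1=np.array([.992,.125]);e2=np.array([-.125,.992]);c=np.array([508,227.2])+130*a*e1+130*b*e2;print(f((*c,95)))
E
```

```text
base [271. 246.] [array([313., 248.]), array([230., 245.]), array([273., 266.])]
large [265. 303.]
med [173. 338.]
small [349. 355.]
sq [255. 395.]
[248. 460.]
[448. 368.]
[ 80. 332.]
```

Everything agrees to about 1 to 2 mm, so I lower it.

```bash
python3 -m handwheel '[[0,0,0.012,0,0,0,-1],[0,0,0.026,0,0,0,-1],[0,0,0.04,0,0,0,-1],[0,0,0.05,0,0,0,-1],[0,0,0.057,0,0,0,-1],[0,0,0.061,0,0,0,-1],[0,0,0.063,0,0,0,-1],[0,0,0.064,0,0,0,-1],[0,0,0.065,0,0,0,-1],[0,0,0.065,0,0,0,-1]]'
```

```text
clock: 8.2
position: [438.7, 281.1, 215.4]
ee_rot: [1.0, -0.0, 0.0, -0.0]
contact_force: [-0.5, 0.3, -3.2]
gripper_width: 38.5
grasp_force: 61.0
```

```bash
python3 -m handwheel '[[0,0,0.001,0,0,0,-1],[0,0,0.001,0,0,0,-1]]';python3 -m handwheel '[[0,0,0.001,0,0,0,-1],[0,0,0.001,0,0,0,-1]]'
```

```text
clock: 8.45
position: [439.1, 281.2, 215.3]
ee_rot: [1.0, -0.0, 0.001, -0.0]
contact_force: [-1.2, 0.3, 2.7]
gripper_width: 38.4
grasp_force: 61.4
clock: 8.7
position: [439.3, 281.3, 215.2]
ee_rot: [1.0, -0.0, 0.001, -0.0]
contact_force: [-2.0, -0.8, 7.1]
gripper_width: 38.3
grasp_force: 61.9
```

```bash
python3 -m handwheel '[[0,0,-0.001,0,0,0,0.3],[0,0,-0.001,0,0,0,0.6],[0,0,-0.001,0,0,0,1],[0,0,-0.001,0,0,0,1],[0,0,-0.001,0,0,0,1],[0,0,-0.001,0,0,0,1],[0,0,-0.02,0,0,0,1],[0,0,-0.05,0,0,0,1],[0,0,-0.072,0,0,0,1],[0,0,-0.072,0,0,0,1]]' && python3 -m handwheel '[[0.172,0.5785,0.04,0,0,0,1],[0.172,0.5785,0.04,0,0,0,1],[0.172,0.5785,0.04,0,0,0,1],[0.172,0.5785,0.04,0,0,0,1],[0.172,0.5785,0.04,0,0,0,1],[0.172,0.5785,0.04,0,0,0,1],[0.172,0.5785,0.04,0,0,0,1],[0.172,0.5785,0.04,0,0,0,1],[0.172,0.5785,0.04,0,0,0,1],[0.172,0.5785,0.04,0,0,0,1]]' && python3 -m handwheel '[[0,0,0.06,0,0,0,1],[0,0,0.1,0,0,0,1],[0,0,0.14,0,0,0,1],[0,0,0.16,0,0,0,1],[0,0,0.16,0,0,0,1]]'
python3 - <<'E'
from h import *
p,d=get_image("scene");a=cv2.resize(p[40:240,300:480],None,fx=2.2,fy=2.2);b=cv2.resize(p[100:300,150:330],None,fx=2.2,fy=2.2);cv2.imwrite("pics/s3.png",np.hstack([a,b]))
E
```

```text
clock: 9.95
position: [439.4, 281.7, 287.1]
ee_rot: [1.0, -0.0, 0.001, -0.002]
contact_force: [0.2, 0.1, -0.3]
gripper_width: 85.2
grasp_force: 0.0
clock: 11.2
position: [609.9, -300.1, 242.7]
ee_rot: [1.0, -0.001, -0.002, -0.001]
contact_force: [-0.2, 0.6, -0.4]
gripper_width: 85.3
grasp_force: 0.0
clock: 11.82
position: [608.2, -297.1, 81.8]
ee_rot: [1.0, -0.001, -0.003, -0.001]
contact_force: [-0.2, -0.2, -0.2]
gripper_width: 85.3
grasp_force: 0.0
```

View pics/s3.png

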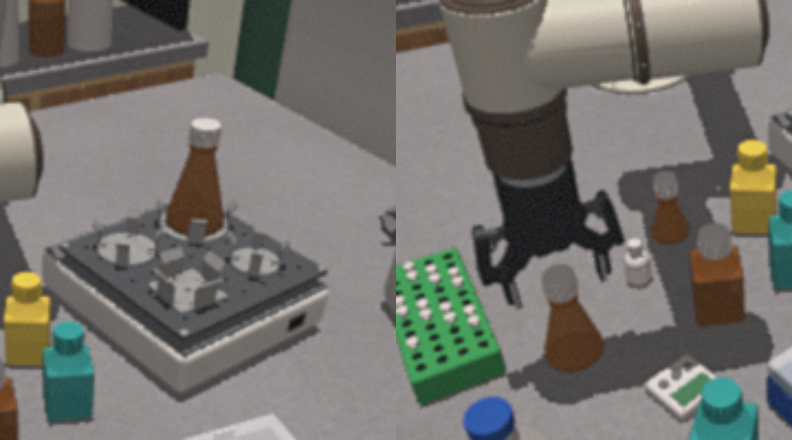

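The large flask stands seated in its holder (crop (197,210)). The fingers straddle the medium cap at (560,283), so I close.

```bash
python3 -m handwheel '[[0,0,0,0,0,0,-1],[0,0,0,0,0,0,-1],[0,0,0,0,0,0,-1],[0,0,0,0,0,0,-1],[0,0,0,0,0,0,-1],[0,0,0,0,0,0,-1],[0,0,0,0,0,0,-1],[0,0,0,0,0,0,-1]]' && python3 -m handwheel '[[0,0,-0.01,0,0,0,-1],[0,0,-0.03,0,0,0,-1],[0,0,-0.06,0,0,0,-1],[0,0,-0.09,0,0,0,-1],[0,0,-0.12,0,0,0,-1],[0,0,-0.15,0,0,0,-1],[0,-0.02,-0.165,0,0,0,-1],[0,-0.04,-0.165,0,0,0,-1],[-0.01,-0.075,-0.165,0,0,0,-1],[-0.02,-0.11,-0.165,0,0,0,-1]]'
```

```text
clock: 12.88
position: [611.0, -297.7, 86.5]
ee_rot: [1.0, -0.0, 0.001, 0.0]
contact_force: [0.8, 2.5, 5.5]
gripper_width: 32.2
grasp_force: 60.2
clock: 14.12
position: [588.9, -185.2, 248.0]
ee_rot: [1.0, -0.0, -0.002, -0.001]
contact_force: [1.3, 0.2, -2.4]
gripper_width: 32.6
grasp_force: 59.9
```

```bash
python3 -m handwheel '[[-0.015,-0.04,0,0,0,0,-1],[-0.031,-0.08,0,0,0,0,-1],[-0.048,-0.12,0,0,0,0,-1],[-0.065,-0.165,0,0,0,0,-1],[-0.082,-0.21,0,0,0,0,-1],[-0.1,-0.255,0,0,0,0,-1],[-0.118,-0.3,0,0,0,0,-1],[-0.13,-0.33,0,0,0,0,-1],[-0.137,-0.3455,0,0,0,0,-1],[-0.137,-0.3455,0,0,0,0,-1]]' && python3 -m handwheel '[[0,0,0,0,0,0,-1],[0,0,0.015,0,0,0,-1],[0,0,0.02,0,0,0,-1],[0,0,0.02,0,0,0,-1]]'
python3 - <<'E'
from h import *
p,d=get_image("scene");cv2.imwrite("pics/s4.png",cv2.resize(p[40:240,300:480],None,fx=3,fy=3,interpolation=cv2.INTER_CUBIC))
x,y,z=read_state()["position"]
f=lambda P:((proj("scene",P)-[300,40]+.5)*3).round(0)
b=145
print("base",[f((x+33*a,y+33*c,b)) for a,c in((0,0),(.54,.84),(-.54,-.84),(.84,-.54))])
E
```

```text
clock: 15.38
position: [452.5, 158.7, 249.4]
ee_rot: [1.0, 0.001, -0.001, 0.0]
contact_force: [-0.4, -0.1, -2.2]
gripper_width: 32.5
grasp_force: 60.0
clock: 15.88
position: [453.4, 157.3, 229.4]
ee_rot: [1.0, -0.001, -0.001, 0.001]
contact_force: [-0.2, 0.6, -2.2]
gripper_width: 32.1
grasp_force: 60.0
base [array([175., 298.]), array([209., 299.]), array([142., 296.]), array([174., 315.])]
```

View pics/s4.png

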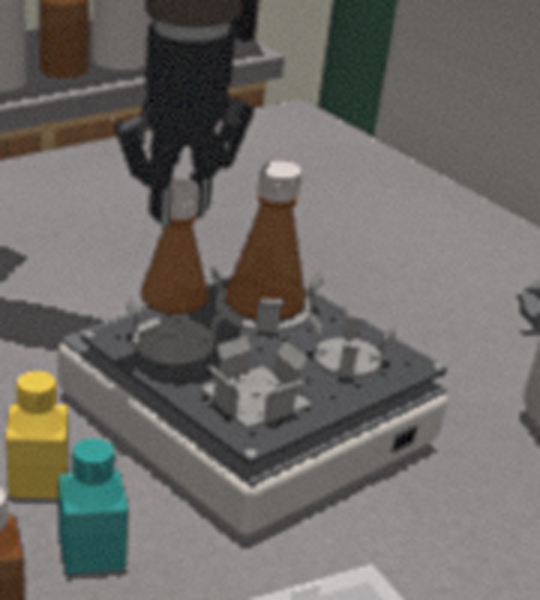

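The medium flask's base spans (142 to 209, 298), as projected, over the medium holder plate at (174,340). I lower it.

```bash
python3 -m handwheel '[[0,0,0.01,0,0,0,-1],[0,0,0.02,0,0,0,-1],[0,0,0.03,0,0,0,-1],[0,0,0.037,0,0,0,-1],[0,0,0.041,0,0,0,-1],[0,0,0.043,0,0,0,-1],[0,0,0.044,0,0,0,-1],[0,0,0.045,0,0,0,-1],[0,0,0.045,0,0,0,-1]]'&&python3 -m handwheel '[[0,0,0.001,0,0,0,-1],[0,0,0.001,0,0,0,-1]]'&&python3 -m handwheel '[[0,0,0.001,0,0,0,-1],[0,0,0.001,0,0,0,-1]]'
```

```text
clock: 17.05
position: [453.7, 158.1, 185.5]
ee_rot: [1.0, -0.0, 0.0, -0.0]
contact_force: [-0.3, -0.8, -1.5]
gripper_width: 32.5
grasp_force: 60.1
clock: 17.3
position: [454.1, 158.2, 185.4]
ee_rot: [1.0, -0.0, 0.001, -0.0]
contact_force: [-1.6, 0.1, 5.2]
gripper_width: 32.3
grasp_force: 60.7
clock: 17.55
position: [454.4, 158.2, 185.4]
ee_rot: [1.0, 0.0, 0.001, -0.0]
contact_force: [-3.9, -0.5, 10.2]
gripper_width: 32.4
grasp_force: 61.2
```

```bash
python3 -m handwheel '[[0,0,-0.001,0,0,0,0.3],[0,0,-0.001,0,0,0,0.6],[0,0,-0.001,0,0,0,1],[0,0,-0.001,0,0,0,1],[0,0,-0.001,0,0,0,1],[0,0,-0.001,0,0,0,1],[0,0,-0.02,0,0,0,1],[0,0,-0.05,0,0,0,1],[0,0,-0.072,0,0,0,1],[0,0,-0.072,0,0,0,1]]' && python3 -m handwheel '[[0.009,0.2815,0,0,0,0,1],[0.009,0.2815,0,0,0,0,1],[0.009,0.2815,0,0,0,0,1],[0.009,0.2815,0,0,0,0,1],[0.009,0.2815,0,0,0,0,1],[0.009,0.2815,0.07,0,0,0,1],[0.009,0.2815,0.11,0,0,0,1],[0.009,0.2815,0.11,0,0,0,1]]' && python3 -m handwheel '[[0,0,0.03,0,0,0,1],[0,0,0.06,0,0,0,1],[0,0,0.086,0,0,0,1],[0,0,0.086,0,0,0,1],[0,0,0.086,0,0,0,1]]'
python3 - <<'E'
from h import *
p,d=get_image("scene");a=cv2.resize(p[40:240,300:480],None,fx=2.2,fy=2.2);b=cv2.resize(p[80:280,190:370],None,fx=2.2,fy=2.2);cv2.imwrite("pics/s5.png",np.hstack([a,b]))
E
```

```text
clock: 18.8
position: [454.4, 158.6, 257.0]
ee_rot: [1.0, -0.0, 0.002, -0.001]
contact_force: [-0.4, 0.3, 0.2]
gripper_width: 85.3
grasp_force: 0.0
clock: 19.8
position: [459.0, -123.7, 141.5]
ee_rot: [1.0, -0.001, -0.005, 0.0]
contact_force: [0.0, -0.3, 0.1]
gripper_width: 85.3
grasp_force: 0.0
clock: 20.42
position: [464.1, -123.4, 61.1]
ee_rot: [1.0, 0.0, 0.002, 0.0]
contact_force: [-0.3, 0.3, -0.1]
gripper_width: 85.7
grasp_force: 0.0
```

View pics/s5.png

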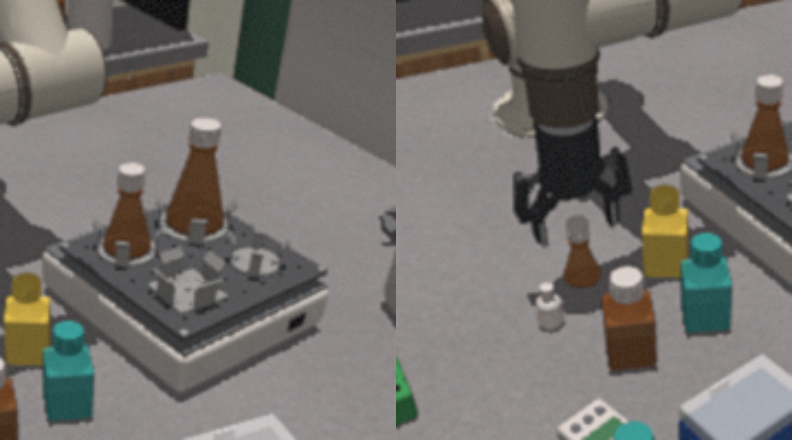

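Both placed flasks stand seated. The fingers straddle the small cap at (577,228), so I grip and lift.

```bash
python3 -m handwheel '[[0,0,0,0,0,0,-1],[0,0,0,0,0,0,-1],[0,0,0,0,0,0,-1],[0,0,0,0,0,0,-1],[0,0,0,0,0,0,-1],[0,0,0,0,0,0,-1],[0,0,0,0,0,0,-1],[0,0,0,0,0,0,-1],[0,0,0,0,0,0,-1]]' && python3 -m handwheel '[[0,0,-0.01,0,0,0,-1],[0,0,-0.03,0,0,0,-1],[0,0,-0.06,0,0,0,-1],[0,0,-0.09,0,0,0,-1],[0,0,-0.12,0,0,0,-1],[0.01,0,-0.15,0,0,0,-1],[0.03,-0.01,-0.165,0,0,0,-1],[0.05,-0.03,-0.165,0,0,0,-1],[0.07,-0.06,-0.165,0,0,0,-1],[0.085,-0.1,-0.165,0,0,0,-1]]' && python3 -m handwheel '[[0.01,-0.04,0,0,0,0,-1],[0.014,-0.08,0,0,0,0,-1],[0.014,-0.12,0,0,0,0,-1],[0.014,-0.16,0,0,0,0,-1],[0.014,-0.2,0,0,0,0,-1],[0.014,-0.24,0,0,0,0,-1],[0.014,-0.275,0,0,0,0,-1],[0.014,-0.3,0,0,0,0,-1],[0.014,-0.315,0,0,0,0,-1],[0.014,-0.3195,0,0,0,0,-1]]' && python3 -m handwheel '[[0,0,0,0,0,0,-1],[0,0,0.015,0,0,0,-1],[0,0,0.02,0,0,0,-1],[0,0,0.02,0,0,0,-1]]'
python3 - <<'E'
from h import *
p,d=get_image("scene");cv2.imwrite("pics/s6.png",cv2.resize(p[40:240,300:480],None,fx=3,fy=3,interpolation=cv2.INTER_CUBIC))
x,y,z=read_state()["position"]
f=lambda P:((proj("scene",P)-[300,40]+.5)*3).round(0)
b=145
print("base",[f((x+25*a,y+25*c,b)) for a,c in((0,0),(.54,.84),(-.54,-.84),(.84,-.54))])
E
```

```text
clock: 21.6
position: [462.7, -123.4, 59.7]
ee_rot: [1.0, -0.0, 0.0, 0.0]
contact_force: [-1.2, 1.6, 5.3]
gripper_width: 26.1
grasp_force: 59.0
clock: 22.85
position: [547.7, -22.2, 222.6]
ee_rot: [1.0, -0.001, -0.001, 0.0]
contact_force: [0.1, 0.3, -0.4]
gripper_width: 26.5
grasp_force: 59.0
clock: 24.1
position: [561.5, 296.4, 223.7]
ee_rot: [1.0, -0.0, -0.0, 0.0]
contact_force: [-0.1, -0.1, -1.5]
gripper_width: 26.4
grasp_force: 59.0
clock: 24.6
position: [561.5, 295.1, 203.3]
ee_rot: [1.0, -0.001, -0.001, 0.001]
contact_force: [0.6, 0.1, -1.3]
gripper_width: 26.3
grasp_force: 59.0
base [array([356., 315.]), array([382., 316.]), array([330., 313.]), array([358., 328.])]
```

View pics/s6.png

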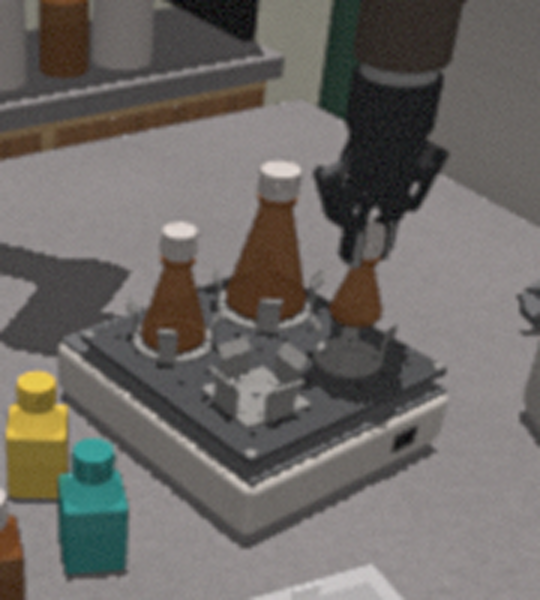

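The small flask's base is at (331 to 382, 315), as projected, and the small holder is below at (350,357). I lower it.

```bash
python3 -m handwheel '[[0,0,0.01,0,0,0,-1],[0,0,0.02,0,0,0,-1],[0,0,0.03,0,0,0,-1],[0,0,0.037,0,0,0,-1],[0,0,0.041,0,0,0,-1],[0,0,0.043,0,0,0,-1],[0,0,0.044,0,0,0,-1],[0,0,0.045,0,0,0,-1],[0,0,0.045,0,0,0,-1]]'&&python3 -m handwheel '[[0,0,0.001,0,0,0,-1],[0,0,0.001,0,0,0,-1]]'&&python3 -m handwheel '[[0,0,0.001,0,0,0,-1],[0,0,0.001,0,0,0,-1]]'
```

```text
clock: 25.78
position: [561.8, 295.9, 159.4]
ee_rot: [1.0, -0.0, 0.0, -0.0]
contact_force: [0.8, 0.8, -1.3]
gripper_width: 26.2
grasp_force: 59.1
clock: 26.02
position: [561.9, 296.0, 158.8]
ee_rot: [1.0, -0.0, 0.0, -0.0]
contact_force: [0.1, -0.1, 0.4]
gripper_width: 26.5
grasp_force: 59.2
clock: 26.28
position: [562.2, 296.1, 158.7]
ee_rot: [1.0, -0.0, 0.001, -0.0]
contact_force: [-1.4, 0.6, 4.9]
gripper_width: 26.5
grasp_force: 59.7
```

```bash
python3 -m handwheel '[[0,0,-0.001,0,0,0,0.3],[0,0,-0.001,0,0,0,0.6],[0,0,-0.001,0,0,0,1],[0,0,-0.001,0,0,0,1],[0,0,-0.001,0,0,0,1],[0,0,-0.001,0,0,0,1],[0,0,-0.02,0,0,0,1],[0,0,-0.05,0,0,0,1],[0,0,-0.09,0,0,0,1],[0,0,-0.09,0,0,0,1]]' && python3 -m handwheel '[[0.06,0.42,0,0,0,0.4,1],[0.06,0.42,0,0,0,0.4,1],[0.06,0.42,0,0,0,0.4,1],[0.06,0.42,0,0,0,0.4,1],[0.06,0.42,0,0,0,0.4,1],[0.06,0.42,0,0,0,0.4,1],[0.06,0.42,0,0,0,0.4,1],[0.06,0.42,0.07,0,0,0.4,1],[0.06,0.42,0.09,0,0,0.4,1],[0.06,0.42,0.09,0,0,0.4,1]]' && python3 -m handwheel '[[0,0,0.03,0,0,0,1],[0,0,0.06,0,0,0,1],[0,0,0.072,0,0,0,1],[0,0,0.072,0,0,0,1],[0,0,0.072,0,0,0,1]]'
python3 - <<'E'
from h import *
p,d=get_image("scene");a=cv2.resize(p[40:240,300:480],None,fx=2.2,fy=2.2);b=cv2.resize(p[80:280,210:390],None,fx=2.2,fy=2.2);cv2.imwrite("pics/s7.png",np.hstack([a,b]))
E
```

```text
clock: 27.52
position: [563.4, 296.9, 251.7]
ee_rot: [1.0, -0.0, 0.004, -0.002]
contact_force: [-0.5, 0.3, -0.7]
gripper_width: 85.0
grasp_force: 0.0
clock: 28.78
position: [619.4, -124.4, 153.9]
ee_rot: [0.98, -0.199, -0.004, 0.001]
contact_force: [-1.0, 0.5, 0.6]
gripper_width: 85.3
grasp_force: 0.0
clock: 29.4
position: [622.7, -124.1, 87.1]
ee_rot: [0.98, -0.199, 0.002, -0.0]
contact_force: [0.8, -0.7, -0.5]
gripper_width: 85.4
grasp_force: 0.0
```

View pics/s7.png

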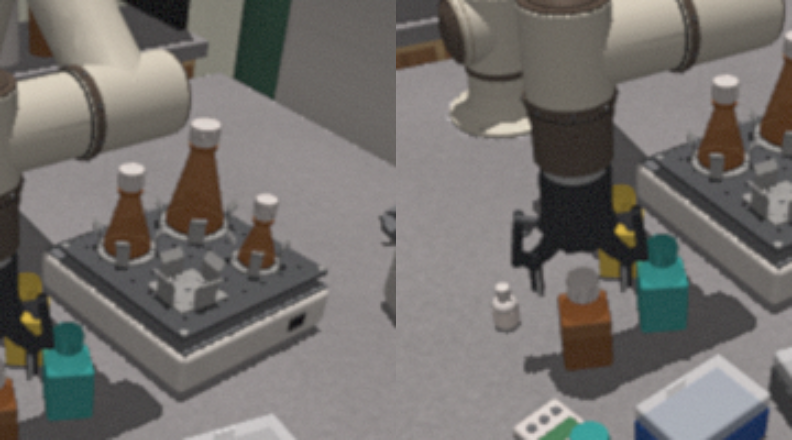

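Three flasks are seated, and the fingers straddle the square bottle's cap at (583,287). I grip and lift, then turn +23° on the way.

```bash
python3 -m handwheel '[[0,0,0,0,0,0,-1],[0,0,0,0,0,0,-1],[0,0,0,0,0,0,-1],[0,0,0,0,0,0,-1],[0,0,0,0,0,0,-1],[0,0,0,0,0,0,-1],[0,0,0,0,0,0,-1],[0,0,0,0,0,0,-1],[0,0,-0.01,0,0,0,-1],[0,0,-0.03,0,0,0,-1]]' && python3 -m handwheel '[[0,0,-0.03,0,0,0,-1],[0,0,-0.06,0,0,0,-1],[0,0,-0.09,0,0,0,-1],[0,0,-0.12,0,0,0,-1],[0,0,-0.135,0,0,0,-1],[0,0,-0.135,0,0,0,-1]]' && python3 -m handwheel '[[-0.01,-0.016,0,0,0,-0.03,-1],[-0.03,-0.05,0,0,0,-0.08,-1],[-0.05,-0.082,0,0,0,-0.13,-1],[-0.07,-0.115,0,0,0,-0.18,-1],[-0.09,-0.147,0,0,0,-0.23,-1],[-0.11,-0.18,0,0,0,-0.28,-1],[-0.13,-0.213,0,0,0,-0.33,-1],[-0.147,-0.24,0,0,0,-0.37,-1],[-0.157,-0.2566,0,0,0,-0.4,-1],[-0.157,-0.2566,0,0,0,-0.4,-1]]' && python3 -m handwheel '[[0,0,0,0,0,0,-1],[0,0,0.015,0,0,0,-1],[0,0,0.02,0,0,0,-1],[0,0,0.02,0,0,0,-1]]'
python3 - <<'E'
from h import *
p,d=get_image("scene");cv2.imwrite("pics/s8.png",cv2.resize(p[90:240,320:460],None,fx=4,fy=4,interpolation=cv2.INTER_CUBIC))
x,y,z=read_state()["position"]
f=lambda P:((proj("scene",P)-[320,90]+.5)*4).round(0)
a=np.radians(7.2);e1=np.array([np.cos(a),np.sin(a)]);e2=np.array([-e1[1],e1[0]])
for b in(145,221):print([f((*(np.array([x,y])+29*s*e1+29*t*e2),b)) for s,t in((1,1),(1,-1),(-1,-1))])
print("leaf corners",f((577.3,173.5,99)))
E
```

```text
clock: 30.7
position: [619.0, -124.4, 113.5]
ee_rot: [0.98, -0.199, -0.003, 0.001]
contact_force: [0.2, -0.2, -0.6]
gripper_width: 34.5
grasp_force: 60.2
clock: 31.45
position: [621.2, -124.2, 250.5]
ee_rot: [0.98, -0.199, 0.0, -0.0]
contact_force: [-0.2, 0.4, -1.5]
gripper_width: 34.5
grasp_force: 60.2
clock: 32.7
position: [576.2, 174.6, 249.2]
ee_rot: [1.0, 0.001, -0.001, 0.0]
contact_force: [-0.3, 0.7, -0.3]
gripper_width: 34.6
grasp_force: 60.4
clock: 33.2
position: [576.7, 172.7, 229.3]
ee_rot: [1.0, -0.001, -0.001, 0.001]
contact_force: [0.2, -0.1, -1.1]
gripper_width: 34.3
grasp_force: 60.4
[array([326., 277.]), array([262., 304.]), array([206., 266.])]
[array([341., 178.]), array([274., 204.]), array([215., 167.])]
leaf corners [260. 327.]
```

View pics/s8.png

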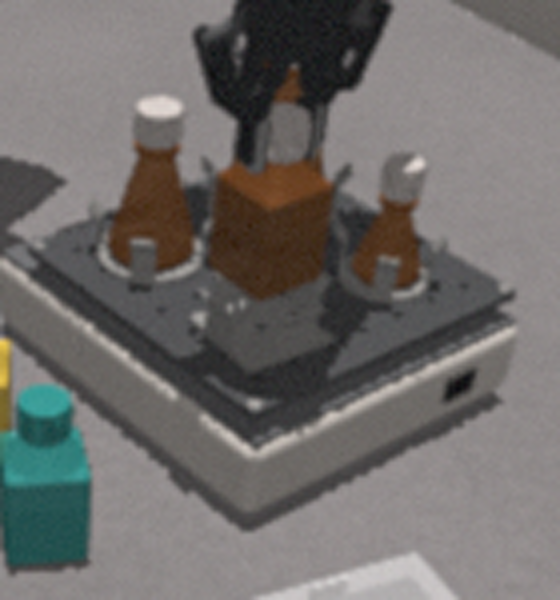

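The bottle's bottom corners are at (207,265), (262,299) and (325,276), against predicted (206,266), (262,304) and (326,277). Yaw and position fit the square holder, so I lower it.

```bash
python3 -m handwheel '[[0,0,0.01,0,0,0,-1],[0,0,0.02,0,0,0,-1],[0,0,0.03,0,0,0,-1],[0,0,0.037,0,0,0,-1],[0,0,0.041,0,0,0,-1],[0,0,0.043,0,0,0,-1],[0,0,0.044,0,0,0,-1],[0,0,0.045,0,0,0,-1],[0,0,0.045,0,0,0,-1]]'&&python3 -m handwheel '[[0,0,0.001,0,0,0,-1],[0,0,0.001,0,0,0,-1]]'&&python3 -m handwheel '[[0,0,0.001,0,0,0,-1],[0,0,0.001,0,0,0,-1]]'
```

```text
clock: 34.38
position: [577.0, 173.4, 185.5]
ee_rot: [1.0, -0.0, 0.0, -0.0]
contact_force: [0.2, 0.7, -1.9]
gripper_width: 34.2
grasp_force: 60.4
clock: 34.62
position: [577.2, 173.5, 184.9]
ee_rot: [1.0, -0.0, 0.0, -0.0]
contact_force: [-1.6, 0.5, 1.5]
gripper_width: 34.5
grasp_force: 60.6
clock: 34.88
position: [577.3, 173.6, 184.8]
ee_rot: [1.0, -0.0, 0.001, -0.0]
contact_force: [-1.8, 0.4, 4.8]
gripper_width: 34.8
grasp_force: 61.2
```

Contact comes at plate height. I release, retreat clear and check everything.

```bash
python3 -m handwheel '[[0,0,-0.001,0,0,0,0.3],[0,0,-0.001,0,0,0,0.6],[0,0,-0.001,0,0,0,1],[0,0,-0.001,0,0,0,1],[0,0,-0.001,0,0,0,1],[0,0,-0.001,0,0,0,1],[0,0,-0.02,0,0,0,1],[0,0,-0.05,0,0,0,1],[0,0,-0.1,0,0,0,1],[0,0,-0.1,0,0,0,1]]' && python3 -m handwheel '[[-0.03,0.17,-0.03,0,0,0,1],[-0.03,0.17,-0.03,0,0,0,1],[-0.06,0.3,-0.03,0,0,0,1],[-0.06,0.3,-0.03,0,0,0,1],[-0.06,0.3,-0.03,0,0,0,1],[-0.06,0.3,-0.03,0,0,0,1],[-0.06,0.3,-0.03,0,0,0,1]]'
python3 - <<'E'
from h import *
p,d=get_image("scene");t,_=get_image("top")
a=cv2.resize(p[70:250,130:470],None,fx=2.3,fy=2.3,interpolation=cv2.INTER_CUBIC)[:,:780]
K,R,tt=cam("scene");v,u=np.mgrid[:400,:640];P=(np.stack([(u-K[0,2])/K[0,0]*d,(v-K[1,2])/K[1,1]*d,d],-1)-tt)@R
for n,H,x,y in(("large",249,438.7,280.9),("medium",219,454.3,157.9),("small",193,561.7,296.5),("square",219,577.3,173.5)):
    q=P[(d>0)&(np.hypot(P[...,0]-x,P[...,1]-y)<26)&(P[...,2]>H-8)&(P[...,2]<H+25)];print(n,H,len(q),np.percentile(q[:,2],[50,95]).round(1),((q.min(0)+q.max(0))/2)[:2].round(1))
cv2.imwrite("pics/s9.png",a);cv2.imwrite("pics/t9.png",cv2.resize(t[170:290,165:460],None,fx=2.6,fy=2.6,interpolation=cv2.INTER_CUBIC))
E
```

```text
clock: 36.12
position: [579.0, 174.1, 288.5]
ee_rot: [1.0, -0.0, 0.005, -0.002]
contact_force: [-0.1, -0.3, -0.3]
gripper_width: 85.4
grasp_force: 0.0
clock: 37.0
position: [516.5, -126.6, 312.7]
ee_rot: [1.0, -0.001, -0.0, -0.0]
contact_force: [-0.1, -0.4, 0.0]
gripper_width: 85.0
grasp_force: 0.0
large 249 85 [247.1 248.8] [438.9 280.4]
medium 219 77 [217.1 218.8] [456.9 156.2]
small 193 58 [190.9 193.1] [563.4 294.3]
square 219 101 [217.4 219.1] [578.5 170.9]
```

View pics/s9.png

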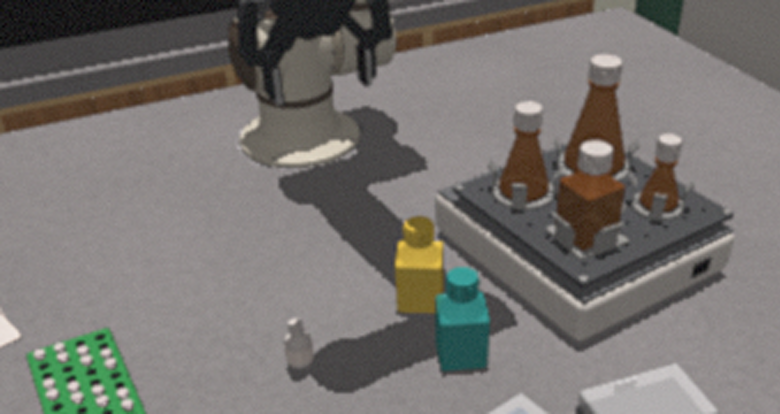

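View pics/t9.png

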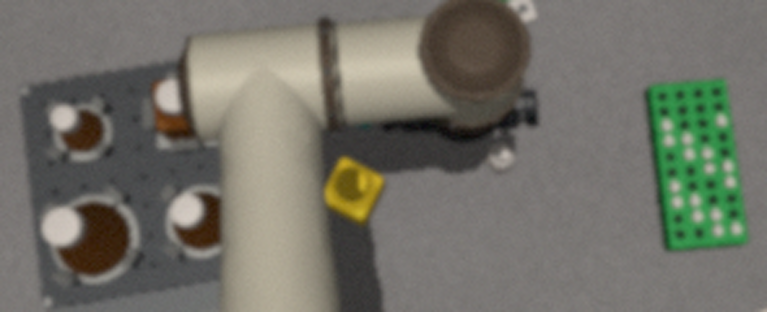

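All four stand upright at seated cap heights (about 249, 219, 193 and 219 mm). The reagent bottle, rack and look-alikes are where they were, and the gripper is clear.

```bash
python3 -c "
from bench import *;print(job_done())"
```

```text
the job is handed in; nothing more can be done
None
```

All three flasks and the square bottle are seated upright in their matching holders, nothing else was moved, and the job was handed in at about 37 s on the robot's clock.

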